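Close up a cleaned bench incubator: scrub the cup, hang the lift-off door

TASK

Finish the weekly clean of the little bench incubator. Scrub the steel humidity cup on its pulled-out carrier with the green-handled bottle brush, two full strokes down to the bottom, drawing the brush up to the rim in between, stand the brush back in its holder and then push the carrier fully home. Then take the blue door out of the draining stand, lower it gently over both hinge pins at once, standing open, until it is fully down, and swing it fully shut; leave everything else on the bench as it stands.

Things in the scene. Friction and masses are not known exactly. Their poses are not given: they have to be found in the camera images.
- incubator: Small white bench incubator, fixed, 220 deep (own x) x 250 wide (own y) x 215 mm high, flat roof. Origin: centre of its underside on the bench; own -x is its open front, whose face lies at x = -110 mm (a gasket stands 2 mm proud). The opening is 176 mm wide, 34 to 186 mm above the bench. The hinge is on the right as one looks in (axis at x = -121, y = -111 mm).
- carrier (a joint): Aluminium pull-out carrier inside the incubator, in m: 0 is fully home (its front panel 8 mm inside the incubator's face), positive is pulled out along the incubator's own -x, at most 0.15. It slides with about 2 N of friction and stays where it is left; when home it meets a hard stop.
- carrier_front (a point): Centre of the outer face of the carrier's front panel, 86 mm above the bench; the panel is 166 mm wide and spans 36 to 102 mm above the bench. Moves with the carrier. Push here along the incubator's +x. An upright tool would meet the incubator's roof edge before the carrier is home, so lean it about 30 degrees, tips ahead.
- cup_floor (a point): Centre of the inner floor of the steel humidity cup fixed upright on the carrier (moves with it), 44 mm above the bench. The cup's bore is 54 mm wide and 66 mm deep, its rim 110 mm above the bench and its axis 45 mm behind the carrier's front face.
- brush: Bottle brush, 175 mm long and 80 g, standing bristles down in its holder. Origin at the lower end of the bristles; own z runs up the handle. Bristles 0 to 60 mm up (about 44 mm across, only a stiff core of 36 mm resists), wire 60 to 90 mm, round green handle of 20 mm diameter from 88 to 175 mm.
- brush_tip (a point): Lower end of the brush, centre of the end of the bristles.
- brush_top (a point): Upper end of the green handle, 175 mm above the lower end.
- holder: Grey round brush holder, fixed to the bench, 75 mm high with a 90 mm foot, open on top (bore about 56 mm). Origin: centre of its underside; its inner floor is 6 mm up, where the brush stands. It may trade places with the sanitizer bottle.
- door: The incubator's lift-off door: blue frame, clear pane, 16 mm thick (own x) x 196 wide (own y) x 178 mm high, about 350 g, upright in a slot of the white draining stand, whose posts hold its lower 60 mm; lower edge 10 mm above the bench. Origin: middle of the lower edge at half thickness; z up, -x the outer side. Knuckles at y = -111 mm. Once hung it turns freely and stays where it is left.
- door_top (a point): Middle of the door's top edge, 178 mm above its lower edge, free to be pinched across its 16 mm. Hung and shut, the door's axes are parallel to the incubator's and its origin is at (-121, 0, 20) mm in the incubator's frame; it opens by turning counterclockwise seen from above (its yaw becomes greater than the incubator's).
- door_edge (a point): Middle of the door's free edge at half thickness: y = +98 mm, 89 mm above the lower edge. Near it, on the outer face, a steel pull handle stands 35 mm off the face at y = +82 mm, from 48 to 128 mm above the lower edge.
- knuckle_low (a point): Centre of the lower mouth of the door's lower knuckle, a steel tube of 18 mm outside and 9.6 mm bore, 22 mm high, 30 mm above the door's lower edge.
- knuckle_high (a point): The same for the upper knuckle, 130 mm above the door's lower edge, on the same axis.
- pin_low (a point): Root of the lower upright hinge pin, on the top face of its bracket on the incubator, 50 mm above the bench. The brass pin is 7.2 mm thick and 20 mm high with a tapered tip. With the door hung, knuckle_low rests here.
- pin_high (a point): The same for the upper pin, 150 mm above the bench, on the same vertical axis 11 mm in front of the incubator's face.
- yellow_rack: Bystander: white rack of yellow-capped tubes, 52 x 140 x 95 mm, origin centre of underside.
- phone: Bystander: black phone lying flat, 75 x 150 x 9 mm, origin centre of underside.
- sanitizer: Bystander: hand sanitizer pump bottle, 68 mm across, 177 mm high, origin centre of underside.

How it is judged (in metres and radians):
On the way, in this order (a step that is already met when the one before it is completed fails the run):
1. the brush is down at the bottom of the humidity cup (horizontal distance between brush_tip and cup_floor below 0.025 m and z of brush_tip in the frame of cup_floor below 0.014 m), for 0.04 s.
2. the brush is drawn up to the cup's rim (horizontal distance between brush_tip and cup_floor below 0.025 m and z of brush_tip in the frame of cup_floor above 0.04 m), for 0.04 s.
3. the brush is down at the bottom of the cup a second time (all of step 1), for 0.04 s.
4. the brush stands in its holder again (horizontal distance between brush_tip and holder below 0.025 m and z of brush_tip in the frame of holder below 0.02 m and angle between brush's own z axis and vertical below 0.3 rad), for 0.1 s.
5. the carrier is pushed fully home (value of joint carrier below 0.006 m), for 0.1 s.
6. both knuckles are fully down on their pins, the door standing open (horizontal distance between knuckle_low and pin_low below 0.004 m and horizontal distance between knuckle_high and pin_high below 0.004 m and z of knuckle_low in the frame of pin_low between -0.004 and 0.004 m and z of knuckle_high in the frame of pin_high below 0.004 m and angle between door's own z axis and vertical below 0.08 rad and x of door_edge in the frame of incubator below -0.17 m), for 0.1 s.
At the end, for the whole second after the job is handed in: Both knuckles fully down on their pins (4 mm), door upright and shut (free edge within 6 mm), carrier home (8 mm), brush standing in its holder (tip within 25 mm of centre, tilt under 0.3 rad), door and brush at rest, all other things within 30 mm of where they stood (all of step 4 and horizontal distance between knuckle_low and pin_low below 0.004 m and horizontal distance between knuckle_high and pin_high below 0.004 m and z of knuckle_low in the frame of pin_low between -0.004 and 0.004 m and z of knuckle_high in the frame of pin_high below 0.004 m and angle between door's own z axis and vertical below 0.08 rad and x of door_edge in the frame of incubator above -0.127 m and y of door_edge in the frame of incubator above 0.07 m and value of joint carrier below 0.008 m and linear speed of each of door, brush below 0.02 m/s and angular speed of door below 0.1 rad/s and distance of each of yellow_rack, phone, sanitizer from where it was at the start of the episode below 0.03 m); the robot touches nothing.
It fails at once if the door is let fall onto its pins instead of being lowered (faster than 0.25 m/s while the knuckles are coming down over the pins) (horizontal distance between knuckle_low and pin_low below 0.006 m and horizontal distance between knuckle_high and pin_high below 0.006 m and z of knuckle_low in the frame of pin_low between 0.003 and 0.03 m and linear speed of door above 0.25 m/s).
It fails at once if the door is rammed against the incubator (over 80 N) (contact force between door and incubator above 80 N).
It fails at once if one of the other things on the bench is knocked away or over (distance of any of yellow_rack, phone, sanitizer from where it was at the start of the episode above 0.04 m or angle between any of yellow_rack, phone, sanitizer's own z axis and vertical above 0.5 rad).
It also fails if it takes over 72 s, if anything falls off the work surface, if the arm or the gripper's body presses on something with over 40 N, if the wrist force passes 120 N, or if a joint passes its speed limit or range.

ROBOT

A 6-joint arm with a two-finger parallel gripper is mounted at the origin on the work surface. World frame = base frame: x ahead of the robot, y to its left, z up, the work surface at z = 0. Lengths are in mm, angles in rad, forces in N, time in s.
With the tool pointing down it reaches from about 400 to 925 mm from the base axis. Payload 12.5 kg.
Tool frame: the origin (TCP) lies midway between the tips of the shut fingers; the grasp point (between the pads) lies 19 mm behind it; z points along the fingers, y is the line along which they close (so a half turn about z gives the same grasp; the last joint's range is limited). The gripper opens to 95 mm and grips with 3 to 60 N. Pads are 20 mm wide; open, the fingers measure 119 mm over their backs; the gripper's body (75 mm by 180 mm) begins 59 mm behind the grasp point.
Start: joints at [1.072, 0.491, 1.559, -0, 1.092, -0.106], TCP at [239.222, 577.427, 193.261] pointing down, gripper open.
Joint ranges: [-3.1, 3.1], [-0.84, 2.19], [0.05, 2.79], [-1.13, 4.28], [0.06, 2.93], [-2.69, 2.69]. Speed limits (rad/s): [2.22, 2.22, 2.79, 3.14, 3.14, 3.14].

INTERFACE

Orientations are given as [roll, pitch, yaw] about the fixed x, y, z axes, in that order (R = Rz(yaw) Ry(pitch) Rx(roll)).
In Python, from cell import state, read_camera, camera_info, env gives the robot as it stands.
- The arm moves only by the tool move_arm, never from a script. Its argument "commands" is a list of rows, each a list of 3 entries, a list of its own where there are three numbers: the shift along the world's x, y, z in cm, then the turn, a rotation vector about the world's x, y, z in degrees, then the opening, from 0 (shut) to 1 (fully open). A call has 1 to 10 rows; each row shifts and turns the commanded pose from where the row before left it; what a row does not reach is not made up. A row lasts 1/10 s, in which the tool goes at most 50 mm and 8.59 degrees, less where a joint would pass 70% of its speed; a pose out of reach is approached as far as the arm can. A call with a gripper value outside its range is refused whole. The fingers move at their own pace and stop on an object; the grip force is fixed at half the most. Time passes only in rows, so rows that do not move let the fingers close. It gives the time, the measured TCP pose, the force, the opening and the grip force at its end, in the units of the state.
- state(): the state, without advancing time (a new reading comes with each control period).
- read_camera(name): name is "side" or "top"; returns the picture (384x512x3 uint8, blue, green, red); there is no depth.
- camera_info(name): a dict with "K" (3x3 intrinsics, pixels), "k1" (the pictures are not rectified: a ray, as slopes to the right and down, at radius r is drawn at 1 + k1 r^2 times it, then the intrinsics apply), "cam_to_world" (4x4, takes a point from camera to world coordinates). Camera axes: x right, y down, z forward; pixel columns grow to the right and rows downward; lengths in mm; the calibration is good to about 2 mm. A picture is of the moment at which its call begins. camera_info takes no time and is no camera call.
- env.job_done(): hands the job in; it is judged then, once.
The state is a dict: "t": time; "joints": joint angles; "qvel": joint speeds; "tau": joint torques, N m; "eef_pos": TCP position; "tcp_rot": TCP orientation; "ft_force": force on the tool from outside, world axes, zero at the start; "moment": the same for the moment, N m; "opening": opening from 0.0 (shut) to 1.0 (fully open); "grip_force": force on a finger pad.
Only numpy, scipy, OpenCV 4.12 (cv2) and the standard library are available. Lean on these libraries where they do the work, as an engineer would, in place of code of your own. Each camera call takes 0.05 s, during which the arm holds its last target. There are 200 camera calls.

## Working session

There is one attempt and no reset: what is moved stays moved. The work goes in short steps, Python scripts to look and compute and a tool call to move; the robot and the scene stay as the last step left them, time stands still between calls to the robot, and variables do not carry over. Pictures are saved under pics/ and viewed, at most 10 in all, crops included, and the job is handed in when it is done.

Besides the shell and the picture viewer there is one more tool, called as name([rows], argument=value, ...), one row to a line, values as JSON. move_arm: Moves the arm, as the interface text tells. Its arguments: {"type":"object","properties":{"commands":{"type":"array"}},"required":["commands"]}

```bash
ls; mkdir -p pics; python3 - <<'E'
from cell import state, read_camera, camera_info, env
import cv2
for n in ("side","top"):
    cv2.imwrite(f"pics/{n}0.png",read_camera(n)); c=camera_info(n); print(n,c)
print(state())
E
```

```text
pics
side {'K': array([[381.18924648,   0.        , 248.43079795],
       [  0.        , 381.18924648, 193.69267695],
       [  0.        ,   0.        ,   1.        ]]), 'k1': -0.09618258022569141, 'cam_to_world': array([[ 8.57772290e-01, -3.09819196e-01,  4.10169190e-01,
         1.35771504e+02],
       [-5.13920162e-01, -5.00406932e-01,  6.96763209e-01,
        -6.43001863e+02],
       [-1.06191112e-02, -8.08458390e-01, -5.88457532e-01,
         7.14737971e+02],
       [ 0.00000000e+00,  0.00000000e+00,  0.00000000e+00,
         1.00000000e+00]])}
top {'K': array([[383.58551759,   0.        , 259.35455955],
       [  0.        , 383.58551759, 189.98506829],
       [  0.        ,   0.        ,   1.        ]]), 'k1': -0.08884779824642136, 'cam_to_world': array([[-1.21180439e-02, -9.90036440e-01,  1.40288988e-01,
         3.83699977e+02],
       [-9.99920374e-01,  1.15040474e-02, -5.18681347e-03,
         4.82518639e+01],
       [ 3.52124317e-03, -1.40340671e-01, -9.90097014e-01,
         1.10228245e+03],
       [ 0.00000000e+00,  0.00000000e+00,  0.00000000e+00,
         1.00000000e+00]])}
{'t': 0.1, 'joints': array([ 1.07240007e+00,  4.91482390e-01,  1.55937524e+00, -4.13316089e-05,
        1.09168499e+00, -1.05597242e-01]), 'qvel': array([-0.0001749 , -0.00251626, -0.00055988,  0.00070495,  0.0010535 ,
        0.00097311]), 'tau': array([ 2.33952713e-03, -6.13625693e+01, -2.58603752e+01,  6.93529984e-02,
        4.71010152e-02, -1.33898625e-04]), 'eef_pos': array([239.11372694, 577.20659758, 192.73525403]), 'tcp_rot': array([-3.14064412e+00, -6.36715466e-05,  2.74881268e+00]), 'ft_force': array([0.09799493, 0.60323733, 0.59886478]), 'moment': array([-0.03396058, -0.04139159,  0.04862451]), 'grip_force': 0.0, 'opening': 1.0037859696283895}
```

View pics/top0.png

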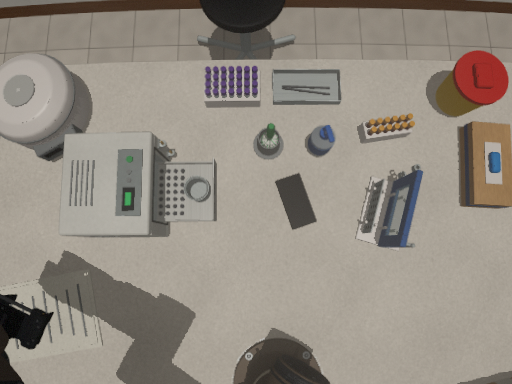

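View pics/side0.png

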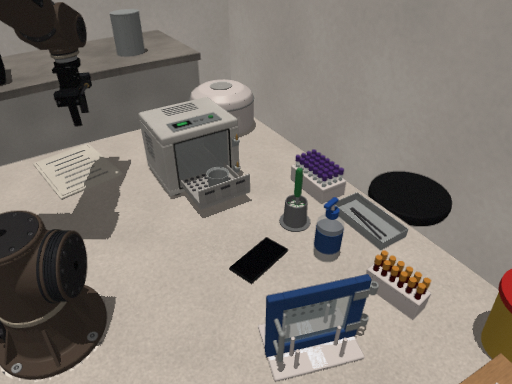

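The top view shows the incubator at (110,185) with its carrier and cup at (198,188). The brush and holder are at (269,142), the sanitizer at (321,139), the phone at (296,201), the rack at (388,126) and the door in its stand at (400,208). In the side view the door's handle faces the camera and its knuckles point right (+x). I'll enlarge both key regions.

```bash
cat > h.py <<'E'
import numpy as np, cv2
from cell import state, read_camera, camera_info, env
CI={n:camera_info(n) for n in("side","top")}
def ray(n,uv):
    c=CI[n];K=c["K"]
    p=cv2.undistortPoints(np.array([[uv]],float),K,np.array([c["k1"],0,0,0,0.]))[0,0]  # k1 on r^2
    T=np.array(c["cam_to_world"]);return T[:3,3],T[:3,:3]@np.array([p[0],p[1],1.])
def onz(n,uv,z):
    o,d=ray(n,uv);return (o+d*(z-o[2])/d[2]).round(1)
def tri(us,ut):
    o1,d1=ray("side",us);o2,d2=ray("top",ut)
    d1=d1/np.linalg.norm(d1);d2=d2/np.linalg.norm(d2)
    A=np.stack([d1,-d2],1);s=np.linalg.lstsq(A,o2-o1,rcond=None)[0]
    a=o1+d1*s[0];b=o2+d2*s[1];return ((a+b)/2).round(1),round(float(np.linalg.norm(a-b)),1)
def proj(n,P):
    c=CI[n];T=np.linalg.inv(np.array(c["cam_to_world"]));q=T[:3,:3]@np.array(P,float)+T[:3,3]
    return cv2.projectPoints(q[None],np.zeros(3),np.zeros(3),c["K"],np.array([c["k1"],0,0,0,0.]))[0].ravel().round(1)
E
python3 - <<'E'
from h import *
s=cv2.imread("pics/side0.png");t=cv2.imread("pics/top0.png")
f=lambda im,x,y,w,h,k:cv2.resize(im[y:y+h,x:x+w],None,fx=k,fy=k,interpolation=cv2.INTER_CUBIC)
cv2.imwrite("pics/a.png",np.vstack([f(t,50,120,200,130,4)[:300*2,:800]][:1]))
cv2.imwrite("pics/b.png",np.hstack([f(t,345,155,95,100,4),f(s,250,265,130,100,4)[:, :420+100][:,:420]]))
cv2.imwrite("pics/c.png",f(s,130,90,200,150,4))
hs=cv2.cvtColor(t,cv2.COLOR_BGR2HSV)
E
```

```text
(no output)
```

View pics/a.png

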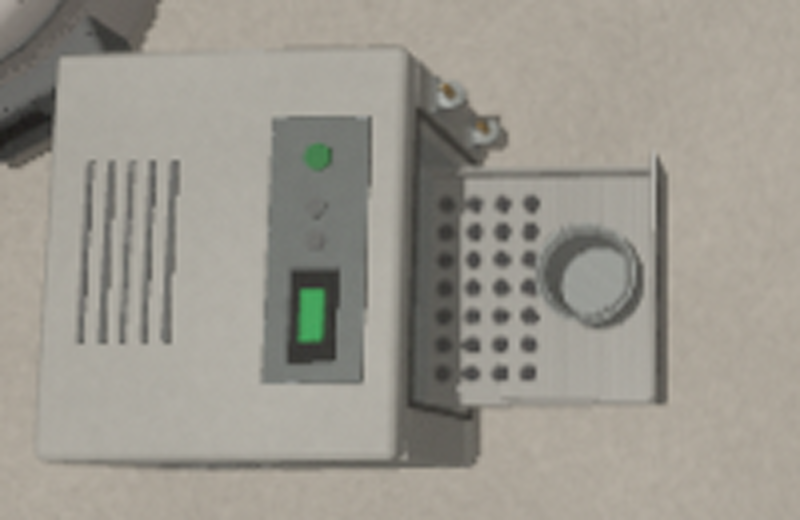

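View pics/b.png

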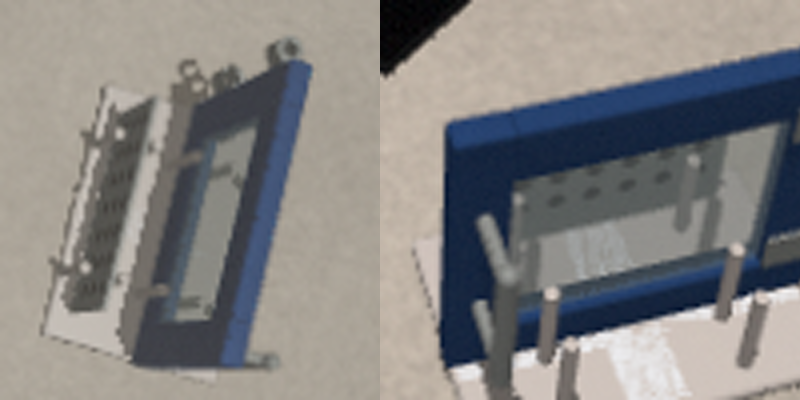

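View pics/c.png

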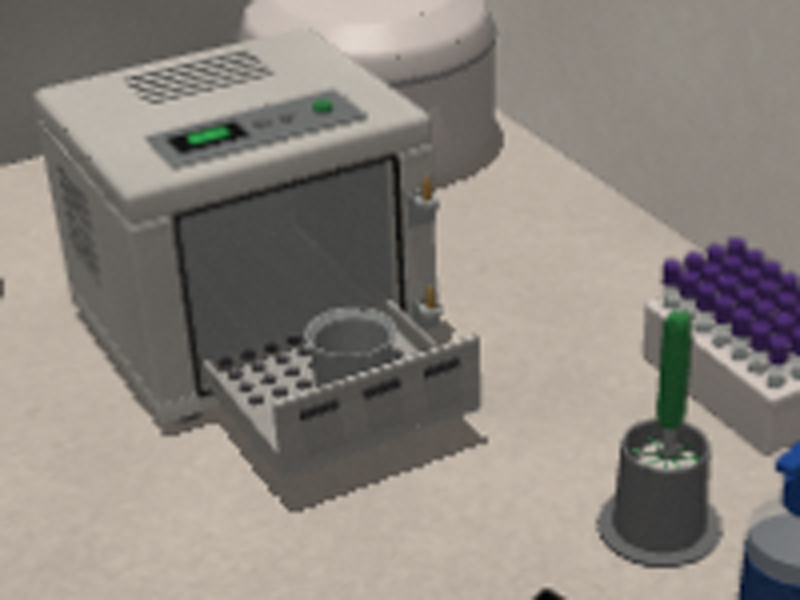

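Crop a shows the pin tips at (448,92) and (485,128), the cup rim centred near (590,274) and the roof corners. Crop c shows the pins at (427,188) and (430,297), and the brush handle at (676,315)–(672,425). Crop b shows the door's top edge, with the knuckle at its top end. Next I'll measure these.

```bash
python3 - <<'E'
from h import *
s=cv2.imread("pics/side0.png");t=cv2.imread("pics/top0.png")
A=lambda u,v:((u+.5)/4-.5+50,(v+.5)/4-.5+120)
C=lambda u,v:((u+.5)/4-.5+130,(v+.5)/4-.5+90)
B=lambda u,v:((u+.5)/4-.5+345,(v+.5)/4-.5+155)
print("roof",[onz("top",A(*p),215) for p in((58,57),(408,47),(397,462),(38,460))])
print("cup rim",onz("top",A(590,274),110), "side", onz("side",C(350,335),110))
print("panel top",onz("top",A(657,158),102),onz("top",A(660,402),102))
# brass
def brass(im,x0,y0,x1,y1):
    h=cv2.cvtColor(im,cv2.COLOR_BGR2HSV).astype(int)[y0:y1,x0:x1];m=(h[...,0]>8)&(h[...,0]<28)&(h[...,1]>90)
    y,x=np.nonzero(m);return [(x0+a,y0+b) for a,b in zip(x,y)]
for im,r in((t,(155,135,185,160)),(s,(225,125,245,180))): print(brass(im,*r))
def comp(im,lo,hi,r):
    h=cv2.cvtColor(im,cv2.COLOR_BGR2HSV);m=cv2.inRange(h,lo,hi);k=np.zeros_like(m);k[r[1]:r[3],r[0]:r[2]]=m[r[1]:r[3],r[0]:r[2]];return k
for n,im,r in(("top",t,(255,110,285,160)),("side",s,(285,155,310,215))):
    m=comp(im,(45,100,30),(80,255,255),r);y,x=np.nonzero(m);print(n,"green",x.min(),x.max(),y.min(),y.max(),[(v,x[y==v].mean(),(y==v).sum()) for v in sorted(set(y))][::3])
for n,im,r in(("top",t,(340,150,440,260)),("side",s,(255,270,385,365))):
    m=comp(im,(105,100,30),(125,255,255),r);c=max(cv2.findContours(m,0,2)[0],key=cv2.contourArea);print(n,cv2.approxPolyDP(c,2,True).reshape(-1,2).tolist())
E
```

```text
roof [array([653.6, 519.6, 215. ]), array([655. , 301.3, 215. ]), array([406.8, 300.7, 215. ]), array([408.7, 516.7, 215. ])]
cup rim [531.1 206.  110. ] side [531.4 207.5 110. ]
panel top [610.  163.3 102. ] [447.4 160.6 102. ]
[(np.int64(161), np.int64(141)), (np.int64(161), np.int64(142)), (np.int64(162), np.int64(142)), (np.int64(162), np.int64(143)), (np.int64(169), np.int64(151)), (np.int64(170), np.int64(151)), (np.int64(171), np.int64(152))]
[(np.int64(236), np.int64(134)), (np.int64(236), np.int64(135)), (np.int64(237), np.int64(135)), (np.int64(236), np.int64(136)), (np.int64(237), np.int64(136)), (np.int64(236), np.int64(137)), (np.int64(237), np.int64(137)), (np.int64(236), np.int64(138)), (np.int64(237), np.int64(138)), (np.int64(236), np.int64(139)), (np.int64(237), np.int64(139)), (np.int64(237), np.int64(162)), (np.int64(237), np.int64(163)), (np.int64(238), np.int64(163)), (np.int64(237), np.int64(164)), (np.int64(238), np.int64(164)), (np.int64(236), np.int64(165)), (np.int64(237), np.int64(165)), (np.int64(238), np.int64(165)), (np.int64(237), np.int64(166)), (np.i
[... 389 characters left out ...]
), np.float64(298.0), np.int64(7)), (np.int64(183), np.float64(298.0), np.int64(7)), (np.int64(186), np.float64(297.5), np.int64(6)), (np.int64(189), np.float64(297.5), np.int64(6)), (np.int64(192), np.float64(297.5), np.int64(6)), (np.int64(195), np.float64(297.0), np.int64(5)), (np.int64(204), np.float64(303.5), np.int64(2))]
top [[421, 171], [417, 174], [401, 245], [405, 243]]
side [[368, 275], [267, 296], [267, 356], [275, 354], [272, 340], [277, 340], [278, 335], [273, 319], [277, 317], [281, 326], [282, 310], [351, 294], [353, 296], [345, 327], [341, 330], [339, 338], [353, 335], [356, 330], [345, 332], [345, 325], [359, 320], [364, 299], [353, 301], [352, 298], [356, 290], [369, 286]]
```

```bash
python3 - <<'E'
from h import *
t=cv2.imread("pics/top0.png");s=cv2.imread("pics/side0.png")
print("pins top", onz("top",(161.5,142),167),onz("top",(170,151.3),67))
print("pins side", onz("side",(236.5,137),160),onz("side",(237.5,164.5),60))
print(tri((236.5,135),(161.5,141.8)),tri((237.5,163),(170,151.3)))
print("proj pins", [(proj("top",(642,288.6,z)),proj("side",(642,288.6,z))) for z in (150,170,50,70)])
# brush
print("brush", onz("side",(299.5,168),175),onz("side",(297.2,195),100))
for (u,v) in((298.5,168),(298.5,175)): print(tri((u,v),(271,124)))
print(onz("top",(270.8,125),181))
for p,z in(((417,174),188),((421,171),188),((401,245),188),((405,243),188)): print("doortop",onz("top",p,z))
for p,z in(((368,275),188),((267,296),188),((267,356),10),((275,354),10)): print("side door",onz("side",p,z))
big=cv2.resize(t[112:160,250:300],None,fx=8,fy=8,interpolation=2)
big2=cv2.resize(s[165:235,275:320],None,fx=8,fy=8,interpolation=2)[:560]
d=cv2.resize(t[160:255,395:430],None,fx=6,fy=6,interpolation=2)
H=max(big.shape[0],big2.shape[0],d.shape[0]);pad=lambda i:cv2.copyMakeBorder(i,0,H-i.shape[0],0,0,0)
o=np.hstack([pad(big)[:,:300],pad(big2)[:,:280],pad(d)]);print(o.shape);cv2.imwrite("pics/d.png",o)
E
```

```text
pins top [641.4 288.8 167. ] [641.9 289.9  67. ]
pins side [645.2 291.2 160. ] [645.1 290.   60. ]
(array([642.4, 287.9, 168.9]), 2.2) (array([643.4, 289.5,  66.2]), 2.8)
proj pins [(array([163.2, 143.5]), array([236.1, 140.4])), (array([161.3, 141.4]), array([235.9, 134.7])), (array([171.8, 152.7]), array([237. , 167.6])), (array([170.2, 151. ]), array([236.8, 162.3]))]
brush [686.6  24.1 175. ] [674.2   9.7 100. ]
(array([677. ,  13.5, 184.5]), 4.1)
(array([682. ,  13.7, 161.7]), 9.1)
[677.5  12.9 181. ]
doortop [ 548.5 -345.4  188. ]
doortop [ 556.  -356.2  188. ]
doortop [ 376.2 -294.3  188. ]
doortop [ 380.7 -304.4  188. ]
side door [ 559.  -351.1  188. ]
side door [ 376.1 -293.2  188. ]
side door [ 374.5 -302.3   10. ]
side door [ 390.7 -307.    10. ]
(570, 790, 3)
```

View pics/d.png

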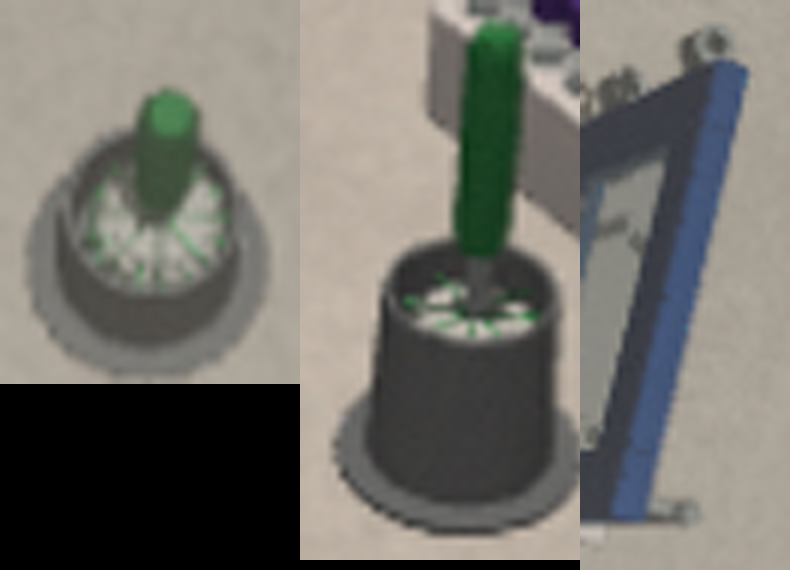

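The brush handle's top is at about (168,112) in the left crop, the holder's foot spans 28–268 and its rim is centred at about (150,215). The door's top edge has corners (712,62), (748,72), (645,520) and (610,518).

```bash
python3 - <<'E'
from h import *
T=lambda u,v:((u+.5)/8-.5+250,(v+.5)/8-.5+112)
S=lambda u,v:((u-300+.5)/8-.5+275,(v+.5)/8-.5+165)
D=lambda u,v:((u-580+.5)/6-.5+395,(v+.5)/6-.5+160)
print("foot ctr",onz("top",T(148,258),5),"rim",onz("top",T(150,213),75),"side rim",onz("side",S(472,293),75),"side foot",onz("side",S(458,445),5))
print("top",onz("top",T(168,112),181),onz("side",S(495,35),181),tri(S(495,35),T(168,112)))
print("wire base",onz("top",T(155,215),95), onz("side",S(482,245),95))
P=np.array([onz("top",D(*p),188) for p in((712,62),(748,72),(645,520),(610,518))]);print(P, P.mean(0))
for a,b in((0,3),(1,2)):
    d=P[b]-P[a];print(np.linalg.norm(d),np.degrees(np.arctan2(-d[0],d[1])))
print("upper knuckle top",onz("top",D(712,42),162))
E
```

```text
foot ctr [676.1  15.2   5. ] rim [673.5  16.4  75. ] side rim [675.9  14.6  75. ] side foot [676.3  16.1   5. ]
top [676.   13.5 181. ] [676.4  13.8 181. ] (array([676.1,  13.5, 181.2]), 0.2)
wire base [667.1  15.3  95. ] [678.3  14.1  95. ]
[[ 558.8 -345.1  188. ]
 [ 554.5 -360.2  188. ]
 [ 373.  -305.   188. ]
 [ 374.1 -290.7  188. ]] [ 465.1  -325.25  188.  ]
192.5446701417621 73.58862886501484
189.70843418256342 73.08379308176549
upper knuckle top [ 572.4 -357.   162. ]
```

move_arm([
  [[0,0,4],[0,0,0],1],
  [[0,0,4],[0,0,0],1],
  [[2.5,-3.2,0],[0,0,-6.75],1],
  [[2.5,-3.2,0],[0,0,-6.75],1],
  [[2.5,-3.2,0],[0,0,-6.75],1],
  [[2.5,-3.2,0],[0,0,-6.75],1],
  [[2.5,-3.2,0],[0,0,-6.75],1],
  [[2.5,-3.2,0],[0,0,-6.75],1],
  [[2.5,-3.2,0],[0,0,-6.75],1],
  [[2.5,-3.2,0],[0,0,-6.75],1],
])

```text
t: 1.1
eef_pos: [439.9, 320.0, 273.1]
tcp_rot: [-3.141, 0.0, 1.802]
ft_force: [-0.2, 0.2, -0.5]
opening: 0.999
grip_force: 0.0
```

move_arm([
  [[2.95,-3.8,0],[0,0,-6.75],1],
  [[2.95,-3.8,0],[0,0,-6.75],1],
  [[2.95,-3.8,0],[0,0,0],1],
  [[2.95,-3.8,0],[0,0,0],1],
  [[2.95,-3.8,0],[0,0,0],1],
  [[2.95,-3.8,0],[0,0,0],1],
  [[2.95,-3.8,-1],[0,0,0],1],
  [[2.95,-3.8,-2],[0,0,0],1],
  [[0,0,-3],[0,0,0],1],
  [[0,0,-1],[0,0,0],1],
])

```text
t: 2.1
eef_pos: [673.0, 17.8, 200.3]
tcp_rot: [-3.136, -0.0, 1.569]
ft_force: [0.3, 0.8, 0.3]
opening: 0.997
grip_force: 0.0
```

move_arm([
  [[0.2,-0.2,-3],[0,0,0],1],
  [[0,0,-3],[0,0,0],1],
  [[0,0,-1.3],[0,0,0],1],
  [[0,0,0],[0,0,0],1],
  [[0,0,0],[0,0,0],0],
  [[0,0,0],[0,0,0],0],
  [[0,0,0],[0,0,0],0],
  [[0,0,0],[0,0,0],0],
  [[0,0,0],[0,0,0],0],
  [[0,0,0],[0,0,0],0],
])

```text
t: 3.1
eef_pos: [676.1, 16.9, 131.3]
tcp_rot: [3.141, -0.0, 1.571]
ft_force: [0.0, 0.7, -0.2]
opening: 0.553
grip_force: 0.0
```

move_arm([
  [[0,0,0],[0,0,0],0],
  [[0,0,0],[0,0,0],0],
  [[0,0,0],[0,0,0],0],
  [[0,0,0],[0,0,0],0],
  [[0,0,0],[0,0,0],0],
  [[0,0,0],[0,0,0],0],
])

```text
t: 3.7
eef_pos: [676.0, 17.0, 131.0]
tcp_rot: [-3.142, -0.0, 1.571]
ft_force: [-0.1, 0.3, -0.1]
opening: 0.204
grip_force: 30.0
```

move_arm([
  [[0,0,3],[0,0,0],0],
  [[0,0,4],[0,0,0],0],
  [[0,0,4],[0,0,0],0],
  [[0,0,2.5],[0,0,0],0],
  [[-2.9,3.8,0],[0,0,0],0],
  [[-2.9,3.8,0],[0,0,0],0],
  [[-2.9,3.8,0],[0,0,0],0],
  [[-2.9,3.8,0],[0,0,0],0],
  [[-2.9,3.8,0],[0,0,0],0],
  [[0,0,0],[0,0,0],0],
])

```text
t: 4.7
eef_pos: [527.9, 210.5, 266.6]
tcp_rot: [-3.141, -0.001, 1.575]
ft_force: [0.7, -0.7, -0.6]
opening: 0.201
grip_force: 30.0
```

```bash
python3 - <<'E'
from h import *
p=state()["eef_pos"];print(p)
s=read_camera("side");t=read_camera("top")
tip=p+[0,-2,-125]
a=proj("side",tip);b=proj("top",p);print(a,b,proj("side",(531,206.5,110)))
f=lambda im,c,k=4:cv2.resize(im[max(0,int(c[1])-50):int(c[1])+50,int(c[0])-50:int(c[0])+50],None,fx=k,fy=k,interpolation=2)
cv2.imwrite("pics/e.png",np.hstack([f(s,a),f(t,(198,180))]));
E
```

```text
[527.92045392 210.50033281 266.59971046]
[215.2 164.3] [184.  179.3] [217.2 173.6]
```

View pics/e.png

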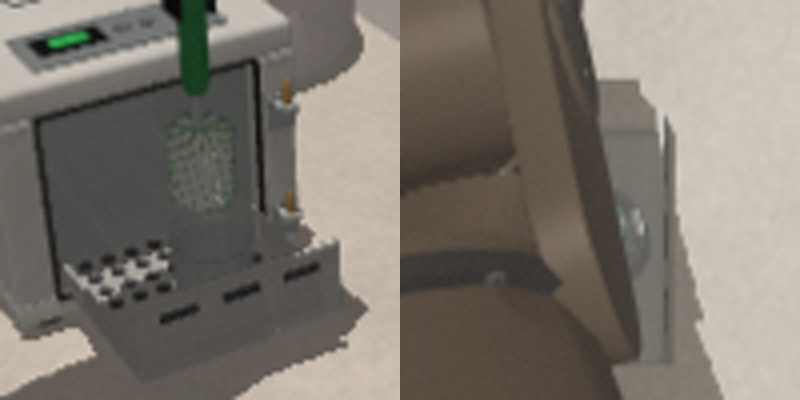

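The left crop shows the brush end at (200,205), directly over the cup and within 1 px of the prediction. Now the two strokes.

move_arm([
  [[0,0,-3],[0,0,0],0],
  [[0,0,-3],[0,0,0],0],
  [[0,0,-2.6],[0,0,0],0],
  [[0,0,-0.6],[0,0,0],0],
  [[0,0,0],[0,0,0],0],
  [[0,0,0],[0,0,0],0],
])

```text
t: 5.4
eef_pos: [532.0, 206.6, 175.2]
tcp_rot: [3.14, -0.0, 1.57]
ft_force: [-0.1, -0.1, 0.4]
opening: 0.204
grip_force: 30.0
```

move_arm([
  [[0,0,-0.3],[0,0,0],0],
  [[0,0,0],[0,0,0],0],
  [[0,0,3],[0,0,0],0],
  [[0,0,3],[0,0,0],0],
  [[0,0,0],[0,0,0],0],
  [[0,0,0],[0,0,0],0],
  [[0,0,-3],[0,0,0],0],
  [[0,0,-3],[0,0,0],0],
  [[0,0,0],[0,0,0],0],
  [[0,0,0],[0,0,0],0],
])

```text
t: 6.4
eef_pos: [530.6, 206.9, 170.2]
tcp_rot: [-3.14, 0.001, 1.571]
ft_force: [-0.5, -0.1, -0.5]
opening: 0.207
grip_force: 30.0
```

move_arm([
  [[0,0,0],[0,0,0],0],
  [[0,0,4],[0,0,0],0],
  [[0,0,4],[0,0,0],0],
  [[0,0,1.5],[0,0,0],0],
  [[2.9,-3.8,0],[0,0,0],0],
  [[2.9,-3.8,0],[0,0,0],0],
  [[2.9,-3.8,0],[0,0,0],0],
  [[2.9,-3.8,0],[0,0,0],0],
  [[2.9,-3.8,0],[0,0,0],0],
  [[0,0,0],[0,0,0],0],
])

```text
t: 7.4
eef_pos: [678.3, 12.2, 265.5]
tcp_rot: [3.141, 0.001, 1.566]
ft_force: [-0.6, 0.0, -1.3]
opening: 0.201
grip_force: 30.0
```

move_arm([
  [[0,0,0],[0,0,0],0],
  [[0,0,0],[0,0,0],0],
  [[0,0,-3],[0,0,0],0],
  [[0,0,-3],[0,0,0],0],
  [[0,0,-3],[0,0,0],0],
  [[0,0,-3],[0,0,0],0],
  [[0,0,-1],[0,0,0],0],
  [[0,0,0],[0,0,0],0],
  [[0,0,0],[0,0,0],0],
])

```text
t: 8.3
eef_pos: [676.6, 17.5, 137.7]
tcp_rot: [3.14, 0.0, 1.571]
ft_force: [-0.2, 1.1, 0.3]
opening: 0.2
grip_force: 30.0
```

move_arm([
  [[0,0,-0.6],[0,0,0],0],
  [[0,0,0],[0,0,0],0],
  [[0,0,0],[0,0,0],1],
  [[0,0,0],[0,0,0],1],
  [[0,0,0],[0,0,0],1],
  [[0,0,0],[0,0,0],1],
  [[0,0,2],[0,0,0],0.5],
  [[0,0,4],[0,0,0],0.5],
  [[0,0,4],[0,0,0],0.5],
  [[0,0,4],[0,0,0],0],
])

```text
t: 9.3
eef_pos: [675.8, 16.9, 271.7]
tcp_rot: [-3.142, 0.0, 1.571]
ft_force: [-0.9, -0.2, 0.0]
opening: 0.462
grip_force: 0.0
```

```bash
python3 - <<'E'
from h import *
s=read_camera("side");h=cv2.cvtColor(s,cv2.COLOR_BGR2HSV)
m=cv2.inRange(h,(45,100,30),(80,255,255))[150:225,280:315];y,x=np.nonzero(m)
print(state()["eef_pos"],[(v+150,(x[y==v].mean()+280).round(1)) for v in sorted(set(y))][::3])
E
```

```text
[677.70051569  16.88293486 279.16484029] [(np.int64(168), np.float64(299.5)), (np.int64(171), np.float64(299.0)), (np.int64(174), np.float64(298.5)), (np.int64(177), np.float64(298.5)), (np.int64(180), np.float64(298.5)), (np.int64(183), np.float64(298.5)), (np.int64(186), np.float64(297.5)), (np.int64(189), np.float64(297.5)), (np.int64(192), np.float64(297.5)), (np.int64(195), np.float64(297.5))]
```

move_arm([
  [[-3.65,2.7,0],[7.5,0,0],0],
  [[-3.65,2.7,-1],[7.5,0,0],0],
  [[-3.65,2.7,-2],[7.5,0,0],0],
  [[-3.65,2.7,-3],[7.5,0,0],0],
  [[0,0,-3.5],[0,0,0],0],
  [[0,0,-3.5],[0,0,0],0],
  [[0,0,-3.5],[0,0,0],0],
  [[0,0,-2.5],[0,0,0],0],
  [[0,0,0],[0,0,0],0],
  [[0,0,0],[0,0,0],0],
])

```text
t: 10.35
eef_pos: [533.2, 122.8, 82.9]
tcp_rot: [-3.141, -0.524, 1.57]
ft_force: [0.2, 0.5, 0.9]
opening: 0.004
grip_force: 0.0
```

move_arm([
  [[0,2,0],[0,0,0],0],
  [[0,2,0],[0,0,0],0],
  [[0,2,0],[0,0,0],0],
  [[0,2,0],[0,0,0],0],
  [[0,2,0],[0,0,0],0],
  [[0,2,0],[0,0,0],0],
  [[0,2,0],[0,0,0],0],
  [[0,1.5,0],[0,0,0],0],
  [[0,0,0],[0,0,0],0],
  [[0,0,0],[0,0,0],0],
])

```text
t: 11.35
eef_pos: [533.0, 277.8, 83.2]
tcp_rot: [3.141, -0.524, 1.572]
ft_force: [-0.2, 0.2, -0.7]
opening: 0.004
grip_force: 0.0
```

move_arm([
  [[0,0.5,0],[0,0,0],0],
  [[0,0.5,0],[0,0,0],0],
  [[0,0.3,0],[0,0,0],0],
  [[0,0.2,0],[0,0,0],0],
  [[0,0,0],[0,0,0],0],
])

```text
t: 11.85
eef_pos: [533.1, 293.0, 82.7]
tcp_rot: [3.141, -0.524, 1.571]
ft_force: [-0.4, -1.3, 3.4]
opening: 0.008
grip_force: 1.6
```

move_arm([
  [[0,0.2,0],[0,0,0],0],
  [[0,0.2,0],[0,0,0],0],
  [[0,0,0],[0,0,0],0],
])

```text
t: 12.15
eef_pos: [533.1, 297.0, 82.6]
tcp_rot: [3.141, -0.524, 1.571]
ft_force: [0.7, -0.7, 4.2]
opening: 0.006
grip_force: 2.0
```

```bash
python3 - <<'E'
from h import *
s=read_camera("side");print(state()["ft_force"])
c=cv2.resize(s[100:220,150:270],None,fx=5,fy=5,interpolation=2)
cv2.imwrite("pics/f.png",c)
E
```

```text
[0.23448323 0.10292883 4.23775208]
```

View pics/f.png

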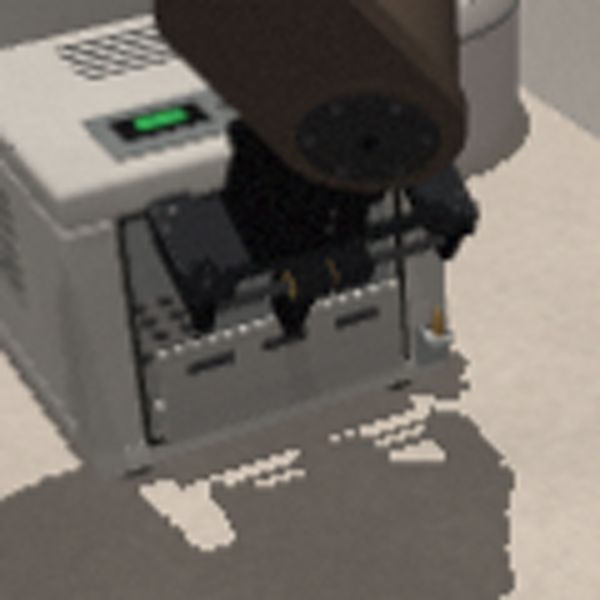

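The picture shows the panel almost flush in the opening and the tool clear of the roof edge. I'll keep pushing until it meets the stop.

move_arm([
  [[0,0.2,0],[0,0,0],0],
  [[0,0.2,0],[0,0,0],0],
  [[0,0,0],[0,0,0],0],
])

```text
t: 12.5
eef_pos: [533.1, 301.0, 82.6]
tcp_rot: [3.141, -0.524, 1.571]
ft_force: [0.4, -0.6, 4.6]
opening: 0.008
grip_force: 2.1
```

move_arm([
  [[0,0.2,0],[0,0,0],0],
  [[0,0.1,0],[0,0,0],0],
  [[0,0,0],[0,0,0],0],
])

```text
t: 12.8
eef_pos: [533.1, 303.9, 82.6]
tcp_rot: [3.141, -0.524, 1.571]
ft_force: [0.2, -1.0, 5.1]
opening: 0.007
grip_force: 2.4
```

move_arm([
  [[0,0.2,0],[0,0,0],0],
  [[0,0.1,0],[0,0,0],0],
  [[0,0,0],[0,0,0],0],
])

```text
t: 13.1
eef_pos: [533.1, 306.9, 82.6]
tcp_rot: [3.141, -0.524, 1.571]
ft_force: [0.9, -1.4, 4.6]
opening: 0.002
grip_force: 2.4
```

```bash
python3 - <<'E'
from h import *
s=read_camera("side");print(state()["ft_force"],state()["moment"])
for y in (296,302,308): print(y,[proj("side",(x,y,102)) for x in (448,614)])
c=cv2.resize(s[100:220,150:270],None,fx=5,fy=5,interpolation=2)
cv2.imwrite("pics/g.png",c)
E
```

```text
[ 1.13689971 -1.66990247  4.93161619] [-0.08754209 -0.10813366 -0.080063  ]
296 [array([179.2, 170. ]), array([227.7, 155.1])]
302 [array([178.5, 169.1]), array([226.8, 154.3])]
308 [array([177.7, 168.2]), array([225.9, 153.5])]
```

View pics/g.png

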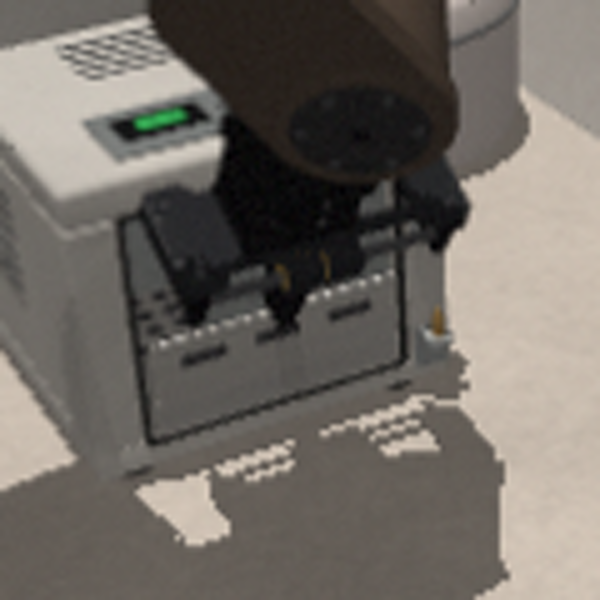

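The gasket is visible and the panel sits just inside the face. A few more millimetres to reach the stop.

move_arm([
  [[0,0.2,0],[0,0,0],0],
  [[0,0.2,0],[0,0,0],0],
  [[0,0,0],[0,0,0],0],
])

```text
t: 13.45
eef_pos: [533.1, 310.9, 82.5]
tcp_rot: [3.141, -0.524, 1.571]
ft_force: [0.9, 0.3, 5.7]
opening: 0.003
grip_force: 2.3
```

move_arm([
  [[0,0.1,0],[0,0,0],0],
  [[0,0.1,0],[0,0,0],0],
  [[0,0,0],[0,0,0],0],
])

```text
t: 13.75
eef_pos: [533.1, 312.8, 82.6]
tcp_rot: [3.141, -0.524, 1.571]
ft_force: [0.5, -0.8, 5.4]
opening: 0.005
grip_force: 2.5
```

```bash
python3 - <<'E'
from h import *
s=read_camera("side")
f=cv2.imread("pics/f.png");g=cv2.imread("pics/g.png");n=cv2.resize(s[100:220,150:270],None,fx=5,fy=5,interpolation=2)
G=lambda i:cv2.cvtColor(i,cv2.COLOR_BGR2GRAY)
for a,(x,y,w,h) in (("left",(170,335,70,40)),("right",(320,290,60,40))):
    tp=G(g)[y:y+h,x:x+w]
    for nm,im in(("f",f),("n",n)):
        r=cv2.matchTemplate(G(im)[y-30:y+h+30,x-30:x+w+30],tp,cv2.TM_CCOEFF_NORMED);_,v,_,l=cv2.minMaxLoc(r);print(a,nm,round(v,2),(l[0]-30)/5,(l[1]-30)/5)
p=[proj("side",(531,y,95)) for y in(300,310)];print(p[1]-p[0])
print(state()["ft_force"])
E
```

```text
left f 0.91 2.0 1.2
left n 0.95 -0.4 -1.0
right f 0.89 2.0 1.2
right n 0.93 -0.4 -1.0
[-1.4 -1.4]
[ 1.06610382 -1.76524127  5.55897937]
```

move_arm([
  [[0,0.1,0],[0,0,0],0],
  [[0,0.1,0],[0,0,0],0],
  [[0,0,0],[0,0,0],0],
])

```text
t: 14.1
eef_pos: [533.1, 314.8, 82.6]
tcp_rot: [3.141, -0.524, 1.571]
ft_force: [0.7, -1.6, 5.6]
opening: 0.005
grip_force: 2.5
```

move_arm([
  [[0,0.1,0],[0,0,0],0],
  [[0,0.1,0],[0,0,0],0],
  [[0,0,0],[0,0,0],0],
])

```text
t: 14.4
eef_pos: [533.1, 316.8, 82.6]
tcp_rot: [3.141, -0.524, 1.571]
ft_force: [0.4, -1.2, 5.2]
opening: 0.003
grip_force: 2.5
```

move_arm([
  [[0,0.1,0],[0,0,0],0],
  [[0,0.1,0],[0,0,0],0],
  [[0,0,0],[0,0,0],0],
])

```text
t: 14.7
eef_pos: [533.1, 318.8, 82.6]
tcp_rot: [3.141, -0.524, 1.571]
ft_force: [0.1, -0.8, 6.2]
opening: 0.004
grip_force: 2.5
```

```bash
python3 - <<'E'
from h import *
s=read_camera("side");cv2.imwrite("pics/s2.png",s)
g=cv2.imread("pics/g.png");n=cv2.resize(s[100:220,150:270],None,fx=5,fy=5,interpolation=2)
G=lambda i:cv2.cvtColor(i,cv2.COLOR_BGR2GRAY)
for a,(x,y,w,h) in (("left",(170,335,70,40)),("right",(320,290,60,40)),("gasket",(100,380,60,70))):
    tp=G(g)[y:y+h,x:x+w]
    r=cv2.matchTemplate(G(n)[y-30:y+h+30,x-30:x+w+30],tp,cv2.TM_CCOEFF_NORMED);_,v,_,l=cv2.minMaxLoc(r);print(a,round(v,2),(l[0]-30)/5,(l[1]-30)/5)
print(state()["ft_force"],state()["eef_pos"])
import numpy as np
# top edge of panel along columns: brightness profile
for u in (182,190,215,222):
    print(u,G(s)[150:185,u].tolist())
print([ (y,proj("side",(448,y,102)),proj("side",(614,y,102)),proj("side",(448,y,36))) for y in (300,308,316)])
E
```

```text
left 0.87 -1.4 -1.8
right 0.84 -1.8 -1.6
gasket 0.99 0.0 0.0
[ 0.14713658 -1.09794857  5.98563091] [533.07659976 318.80049674  82.55221753]
182 [39, 22, 17, 18, 33, 48, 71, 69, 76, 56, 34, 71, 84, 83, 83, 74, 80, 84, 84, 85, 86, 85, 84, 85, 86, 83, 84, 84, 83, 83, 82, 81, 82, 84, 83]
190 [41, 41, 26, 18, 21, 21, 19, 25, 35, 65, 74, 75, 74, 77, 81, 84, 85, 69, 44, 32, 74, 85, 85, 84, 85, 82, 85, 84, 82, 84, 83, 85, 91, 188, 135]
215 [18, 20, 17, 14, 43, 70, 86, 85, 84, 85, 51, 32, 51, 80, 84, 83, 84, 84, 83, 82, 82, 81, 82, 83, 89, 181, 102, 21, 89, 99, 99, 93, 93, 94, 94]
222 [73, 77, 77, 77, 83, 85, 85, 84, 67, 59, 79, 84, 85, 84, 85, 83, 85, 82, 83, 85, 82, 84, 99, 174, 93, 54, 96, 102, 102, 96, 94, 94, 104, 97, 95]
[(300, array([178.7, 169.4]), array([227.1, 154.6]), array([181.2, 187.3])), (308, array([177.7, 168.2]), array([225.9, 153.5]), array([180.2, 186.1])), (316, array([176.7, 167. ]), array([224.8, 152.5]), array([179.2, 184.8]))]
```

```bash
python3 - <<'E'
from h import *
G=lambda i:cv2.cvtColor(i,cv2.COLOR_BGR2GRAY)
def slot(im,x0,y0,x1,y1):
    w=np.clip(62-G(im)[y0:y1,x0:x1].astype(float),0,None);yy,xx=np.mgrid[y0:y1,x0:x1];print((w>0).sum(),end=" ");return (w*xx).sum()/w.sum(),(w*yy).sum()/w.sum()
def ony(uv,y):
    o,d=ray("side",uv);return o+d*(y-o[1])/d[1]
s0=cv2.imread("pics/side0.png");s2=cv2.imread("pics/s2.png")
a=[slot(s0,202,186,217,198),slot(s0,232,176,248,188)]
print(a,[ony(p,161.5).round(1) for p in a])
b=[slot(s2,184,165,198,174),slot(s2,212,157,228,166)]
for p,q in zip(b,a): print(p,onz("side",p,ony(q,161.5)[2]))
E
```

```text
31 26 [(np.float64(209.0056179775281), np.float64(191.95131086142322)), (np.float64(239.75324675324674), np.float64(181.63203463203465))] [array([481. , 161.5,  90.5]), array([580.6, 161.5,  89.8])]
23 21 (np.float64(188.88916256157634), np.float64(168.91379310344828)) [481.7 303.5  90.5]
(np.float64(217.45580110497238), np.float64(160.08839779005524)) [580.9 304.6  89.8]
```

move_arm([
  [[0,0.1,0],[0,0,0],0],
  [[0,0.1,0],[0,0,0],0],
  [[0,0.1,0],[0,0,0],0],
  [[0,0,0],[0,0,0],0],
])

```text
t: 15.15
eef_pos: [533.2, 321.3, 82.5]
tcp_rot: [3.141, -0.523, 1.571]
ft_force: [0.7, -6.2, 5.7]
opening: 0.006
grip_force: 4.6
```

move_arm([
  [[0,0.1,0],[0,0,0],0],
  [[0,0.1,0],[0,0,0],0],
  [[0,0,0],[0,0,0],0],
])

```text
t: 15.45
eef_pos: [533.2, 321.8, 82.3]
tcp_rot: [3.14, -0.521, 1.571]
ft_force: [-2.7, -21.3, 11.1]
opening: 0.003
grip_force: 10.0
```

Hard stop met at -21 N. Backing straight out.

move_arm([
  [[0,-0.2,0.05],[0,0,0],0],
  [[0,-0.2,0.05],[0,0,0],0],
  [[0,-0.4,0.05],[0,0,0],0],
  [[0,-1,0],[0,0,0],0],
  [[0,-2,0],[0,0,0],0],
  [[0,-3,0],[0,0,0],0],
  [[0,-3,0],[0,0,0],0],
  [[0,-3,0],[0,0,0],0],
])

```text
t: 16.25
eef_pos: [532.6, 194.4, 83.8]
tcp_rot: [-3.141, -0.524, 1.571]
ft_force: [0.1, 0.1, 0.5]
opening: 0.003
grip_force: 0.0
```

```bash
python3 - <<'E'
from h import *
G=lambda i:cv2.cvtColor(i,cv2.COLOR_BGR2GRAY)
def slot(im,x0,y0,x1,y1):
    w=np.clip(62-G(im)[y0:y1,x0:x1].astype(float),0,None);yy,xx=np.mgrid[y0:y1,x0:x1];print((w>0).sum(),end=" ");return (w*xx).sum()/w.sum(),(w*yy).sum()/w.sum()
s=read_camera("side");cv2.imwrite("pics/s3.png",s)
for b in((184,164,198,173),(211,156,227,165)): p=slot(s,*b);print(p,onz("side",p,90.3))
t=read_camera("top");cv2.imwrite("pics/t3.png",t)
print(state()["eef_pos"],state()["ft_force"])
E
```

```text
29 (np.float64(192.56784660766962), np.float64(166.9867256637168)) [496.1 308.1  90.3]
144 (np.float64(218.8055672121975), np.float64(159.93579521611414)) [584.7 302.4  90.3]
[533.37385662 192.74831618  83.80379039] [-0.11617239  0.3376371   0.67763689]
```

move_arm([
  [[0,-1,4],[-7.5,0,0],0.3],
  [[0,-2,4],[-7.5,0,0],0.6],
  [[0,-3,4],[-7.5,0,0],0.6],
  [[0,-3,4],[-7.5,0,0],0.6],
  [[-0.5,-4,0],[0,0,-8.2],0.6],
  [[-0.5,-4,0],[0,0,-8.2],0.6],
  [[-0.5,-4,0],[0,0,-8.2],0.6],
  [[-0.5,-4,0],[0,0,-8.2],0.6],
  [[-0.5,-4,0],[0,0,-8.2],0.6],
  [[-0.5,-4,0],[0,0,-8.2],0.6],
])

```text
t: 17.35
eef_pos: [502.2, -133.9, 239.4]
tcp_rot: [-3.139, -0.015, 0.708]
ft_force: [0.8, -0.5, 0.6]
opening: 0.598
grip_force: 0.0
```

```bash
python3 - <<'E'
from h import *
G=lambda i:cv2.cvtColor(i,cv2.COLOR_BGR2GRAY)
def slot(im,x0,y0,x1,y1):
    w=np.clip(62-G(im)[y0:y1,x0:x1].astype(float),0,None);yy,xx=np.mgrid[y0:y1,x0:x1];print((w>0).sum(),end=" ");return (w*xx).sum()/w.sum(),(w*yy).sum()/w.sum()
s=read_camera("side");cv2.imwrite("pics/s3.png",s)
for b in((183,164,197,173),(211,156,227,165)): p=slot(s,*b);print(p,onz("side",p,90.3))
print(state()["eef_pos"],state()["tcp_rot"],state()["joints"])
E
```

```text
20 (np.float64(188.5759493670886), np.float64(168.623417721519)) [481.7 305.9  90.3]
18 (np.float64(217.41580756013747), np.float64(159.73539518900344)) [581.5 305.9  90.3]
[ 501.96666251 -138.36707842  239.32592025] [-3.14045186 -0.01403045  0.69673217] [-0.40327087  0.29139534  1.75412726  0.01468077  1.09076649  0.46404005]
```

move_arm([
  [[-0.5,-2.6,0],[0,0,-8.2],1],
  [[-0.5,-2.6,0],[0,0,-8.2],1],
  [[-0.5,-2.6,0],[0,0,-8.2],1],
  [[-0.5,-2.6,0],[0,0,-8.2],1],
  [[-0.5,-2.6,0],[0,0,-8.2],1],
  [[-0.5,-2.6,0],[0,0,-8.2],1],
  [[-0.5,-2.6,0],[0,0,-8.2],1],
  [[0,0,0],[0,0,0],1],
  [[0,0,0],[0,0,0],1],
  [[0,0,0],[0,0,0],1],
])

```text
t: 18.4
eef_pos: [467.9, -313.8, 239.4]
tcp_rot: [-3.139, -0.015, -0.286]
ft_force: [-0.1, -1.1, -0.5]
opening: 1.001
grip_force: 0.0
```

move_arm([
  [[-0.3,-1.1,0],[0.1,0.87,-0.2],1],
  [[0,0,-3],[0,0,0],1],
  [[0,0,-3],[0,0,0],1],
  [[0,0,-1.9],[0,0,0],1],
  [[0,0,0],[0,0,0],1],
  [[0,0,0],[0,0,0],1],
  [[0,0,0],[0,0,0],0],
  [[0,0,0],[0,0,0],0],
  [[0,0,0],[0,0,0],0],
  [[0,0,0],[0,0,0],0],
])

```text
t: 19.4
eef_pos: [464.8, -325.9, 161.0]
tcp_rot: [3.141, -0.001, -0.292]
ft_force: [0.2, -0.3, -1.3]
opening: 0.717
grip_force: 0.0
```

move_arm([
  [[0,0,0],[0,0,0],0],
  [[0,0,0],[0,0,0],0],
  [[0,0,0],[0,0,0],0],
  [[0,0,0],[0,0,0],0],
  [[0,0,0],[0,0,0],0],
  [[0,0,0],[0,0,0],0],
  [[0,0,0],[0,0,0],0],
])

```text
t: 20.1
eef_pos: [464.8, -325.8, 160.5]
tcp_rot: [3.141, 0.0, -0.292]
ft_force: [-0.3, 0.2, 0.8]
opening: 0.169
grip_force: 30.0
```

move_arm([
  [[0,0,1],[0,0,0],0],
  [[0,0,2],[0,0,0],0],
  [[0,0,2.5],[0,0,0],0],
  [[0,0,2.5],[0,0,0],0],
  [[0,0,2],[0,0,0],0],
  [[0,0,0.5],[0,0,0],0],
  [[0.3,1.5,0],[0,0,0],0],
  [[0.6,3,0],[0,0,0],0],
  [[0.8,4,0],[0,0,7],0],
  [[0.8,4,0],[0,0,7],0],
])

```text
t: 21.1
eef_pos: [489.2, -198.6, 264.2]
tcp_rot: [-3.141, 0.002, -0.044]
ft_force: [1.9, -0.2, -3.8]
opening: 0.163
grip_force: 30.0
```

move_arm([
  [[0.8,4,0],[0,0,7],0],
  [[0.8,4,0],[0,0,7],0],
  [[0.8,4,0],[0,0,7],0],
  [[0.8,4,0],[0,0,7],0],
  [[0.8,4,0],[0,0,7],0],
  [[0.8,4,0],[0,0,8],0],
  [[0.8,4,-1],[0,0,0],0],
  [[0.8,3,-2],[0,0,0],0],
  [[0.6,2,-2],[0,0,0],0],
  [[0.3,1,0],[0,0,0],0],
])

```text
t: 22.1
eef_pos: [560.8, 141.3, 212.0]
tcp_rot: [-3.139, 0.005, 0.704]
ft_force: [-1.4, 0.2, -2.8]
opening: 0.162
grip_force: 30.0
```

move_arm([
  [[0,0,-0.8],[0,0,0],0],
  [[0,0,0],[0,0,0],0],
  [[0,0,0],[0,0,0],0],
])

```text
t: 22.4
eef_pos: [562.7, 138.3, 208.0]
tcp_rot: [3.141, -0.0, 0.701]
ft_force: [-0.4, -0.5, -3.5]
opening: 0.162
grip_force: 30.0
```

```bash
python3 - <<'E'
from h import *
st=state();print(st["eef_pos"],st["tcp_rot"],st["ft_force"])
s=read_camera("side");t=read_camera("top");cv2.imwrite("pics/s4.png",s);cv2.imwrite("pics/t4.png",t)
p=st["eef_pos"];ty=st["tcp_rot"][2]
# own -y dir of door: door yaw=90deg+tool yaw
y=np.pi/2+ty;d=np.array([np.sin(y),-np.cos(y),0])
k=p+111.1*d;print("knuckle pred",k)
for z in(-150.5+30,-150.5+52,-150.5+130,-150.5+152): print(proj("side",(k[0],k[1],p[2]+z)),proj("top",(k[0],k[1],p[2]+z)))
print([ (proj("side",(642.3,289,z)),proj("top",(642.3,289,z))) for z in(70,170)])
a=cv2.resize(s[105:205,190:290],None,fx=5.5,fy=5.5,interpolation=2);b=cv2.resize(t[125:180,145:190],None,fx=5.5,fy=5.5,interpolation=2)
H=a.shape[0];b=cv2.copyMakeBorder(b,0,H-b.shape[0],0,0,0);cv2.imwrite("pics/hh.png",np.hstack([a,b]))
E
```

```text
[562.69230543 138.29450175 208.0148054 ] [ 3.14057912e+00 -2.02918470e-04  7.01462086e-01] [-0.43459084 -0.49135459 -3.52671845]
knuckle pred [647.56153639 209.99124949 208.0148054 ]
[250.8 168.3] [197.5 147. ]
[250.7 162.1] [196.2 145. ]
[250.6 139.4] [191.2 136.9]
[250.5 132.6] [189.6 134.4]
[(array([236.8, 162.3]), array([170.1, 150.9])), (array([235.9, 134.6]), array([161.1, 141.3]))]
```

View pics/hh.png

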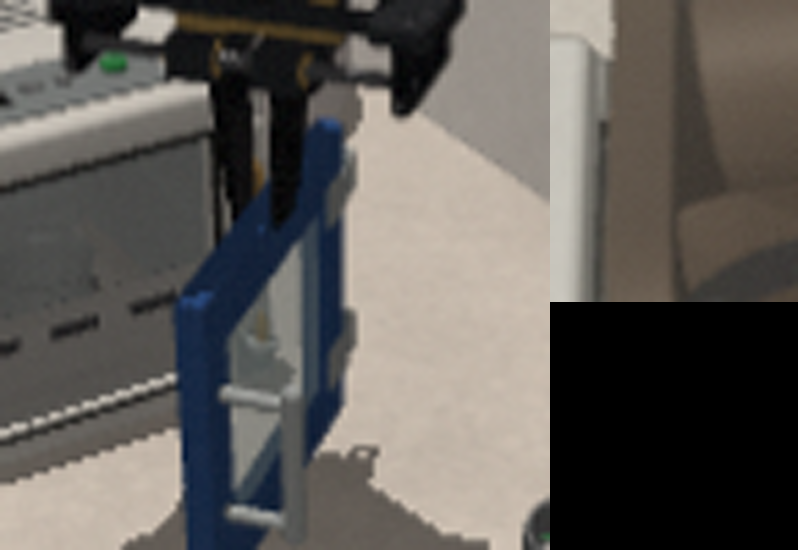

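The side crop shows the knuckles' right edges at u≈356 (px 254.5), within about 0.4 px of the prediction, so the grasp offset holds. Moving over the pins.

move_arm([
  [[-0.1,1,0],[0,0,0],0],
  [[-0.2,2,0],[0,0,0],0],
  [[-0.2,2.4,0],[0,0,0],0],
  [[-0.1,1.8,0],[0,0,0],0],
  [[0,0.7,0],[0,0,0],0],
  [[0,0,0],[0,0,0],0],
  [[0,0,-0.5],[0,0,0],0],
  [[0,0,0],[0,0,0],0],
  [[0,0,0],[0,0,0],0],
])

```text
t: 23.4
eef_pos: [556.8, 217.5, 202.3]
tcp_rot: [3.141, 0.001, 0.702]
ft_force: [0.2, -0.2, -4.7]
opening: 0.166
grip_force: 30.0
```

```bash
python3 - <<'E'
from h import *
st=state();p=st["eef_pos"];print(p,st["tcp_rot"],st["ft_force"])
s=read_camera("side");cv2.imwrite("pics/s5.png",s);t=read_camera("top");cv2.imwrite("pics/t5.png",t)
y=np.pi/2+st["tcp_rot"][2];d=np.array([np.sin(y),-np.cos(y),0]);k=p+111.1*d;print(k)
s4=cv2.imread("pics/s0.png") 
right=np.array([.858,-.514,0])
for dz in(-120.5,-98.5,-20.5,1.5): print(proj("side",k*[1,1,0]+[0,0,p[2]+dz]),proj("side",k*[1,1,0]+9*right+[0,0,p[2]+dz]))
g=cv2.cvtColor(s,cv2.COLOR_BGR2GRAY);b=s[...,0].astype(int)-s[...,2]
for r in list(range(124,140,2))+list(range(152,168,2)): print(r,g[r,226:248].tolist(),b[r,226:240].tolist())
E
```

```text
[556.79806824 217.48029282 202.31669373] [3.14098921e+00 5.21215108e-04 7.01596405e-01] [ 0.20343417 -0.1548079  -4.65526715]
[641.65766818 289.18843947 202.31669373]
[236.5 159.1] [239.3 159.1]
[236.3 153.2] [239.2 153.2]
[235.6 131.2] [238.5 131.2]
[235.4 124.7] [238.4 124.7]
124 [7, 6, 12, 31, 32, 32, 31, 36, 30, 30, 37, 103, 127, 105, 105, 104, 101, 99, 101, 100, 99, 97] [0, -1, 12, 37, 39, 40, 35, 34, 36, 35, 30, -4, -5, -8]
126 [6, 9, 15, 33, 32, 31, 31, 32, 32, 30, 38, 101, 84, 89, 104, 103, 102, 100, 100, 99, 98, 97] [0, 0, 17, 36, 38, 35, 33, 37, 37, 38, 31, -1, -2, -6]
128 [13, 6, 22, 32, 29, 33, 31, 34, 32, 39, 66, 78, 74, 89, 104, 100, 101, 101, 99, 99, 98, 98] [-1, 0, 17, 35, 36, 34, 35, 36, 34, 29, 4, -1, -1, -6]
130 [8, 7, 27, 29, 31, 32, 31, 32, 56, 71, 70, 71, 76, 87, 102, 102, 100, 99, 100, 97, 95, 94] [1, 1, 26, 36, 36, 32, 35, 35, 14, 0, -2, -1, -1, -5]
132 [10, 15, 32, 30, 32, 29, 28, 34, 73, 71, 71, 71, 91, 100, 100, 99, 96, 96, 94, 93, 94, 93] [-3, 9, 35, 37, 32, 33, 37, 32, -1, -1, -1, -1, -6, -9]
134 [6, 25, 31, 32, 30, 31, 37, 35, 75, 71, 71, 81, 90, 95, 94,
[... 1073 characters left out ...]
 71, 78, 155, 187, 186, 185, 184, 180, 182, 184, 184] [0, 3, 1, 1, 13, 22, 23, 33, 34, 1, -1, -1, -4, -19]
162 [85, 83, 89, 82, 61, 64, 64, 50, 36, 74, 69, 70, 88, 159, 180, 181, 184, 183, 181, 182, 183, 185] [2, 3, 2, 2, 12, 23, 22, 28, 35, 0, 1, -3, -13, -21]
164 [151, 122, 82, 81, 59, 65, 64, 49, 35, 74, 63, 39, 70, 136, 184, 183, 183, 183, 185, 184, 184, 183] [-2, -2, 3, 1, 9, 22, 23, 32, 37, -1, 6, 25, -20, -14]
166 [95, 84, 79, 82, 65, 64, 63, 42, 35, 49, 34, 34, 61, 95, 146, 185, 184, 182, 183, 185, 184, 184] [-3, -1, 0, 4, 18, 21, 22, 33, 38, 20, 34, 32, -16, -5][ WARN:0@1.514] global loadsave.cpp:275 findDecoder imread_('pics/s0.png'): can't open/read file: check file path/integrity
```

move_arm([
  [[0.07,-0.04,-0.5],[0,0,0],0],
  [[0,0,-0.4],[0,0,0],0],
  [[0,0,-0.2],[0,0,0],0],
  [[0,0,-0.2],[0,0,0],0],
  [[0,0,-0.1],[0,0,0],0],
  [[0,0,0],[0,0,0],0],
  [[0,0,0],[0,0,0],0],
])

```text
t: 24.2
eef_pos: [557.5, 217.9, 188.6]
tcp_rot: [3.141, -0.0, 0.703]
ft_force: [0.2, -0.3, -2.4]
opening: 0.158
grip_force: 30.0
```

move_arm([
  [[0,0,-0.1],[0,0,0],0],
  [[0,0,-0.1],[0,0,0],0],
  [[0,0,0],[0,0,0],0],
])

```text
t: 24.5
eef_pos: [557.4, 217.8, 186.4]
tcp_rot: [3.141, 0.0, 0.702]
ft_force: [0.2, 0.3, -3.5]
opening: 0.162
grip_force: 30.0
```

move_arm([
  [[0,0,-0.1],[0,0,0],0],
  [[0,0,-0.1],[0,0,0],0],
  [[0,0,0],[0,0,0],0],
])

```text
t: 24.8
eef_pos: [557.4, 217.9, 184.4]
tcp_rot: [3.141, 0.0, 0.702]
ft_force: [0.2, 0.6, -2.4]
opening: 0.163
grip_force: 30.0
```

move_arm([
  [[0,0,-0.2],[0,0,0],0],
  [[0,0,-0.2],[0,0,0],0],
  [[0,0,0],[0,0,0],0],
])

```text
t: 25.1
eef_pos: [557.5, 217.9, 180.2]
tcp_rot: [3.141, 0.0, 0.702]
ft_force: [0.9, 1.3, -2.4]
opening: 0.164
grip_force: 30.0
```

move_arm([
  [[0,0,-0.2],[0,0,0],0],
  [[0,0,-0.2],[0,0,0],0],
  [[0,0,0],[0,0,0],0],
])

```text
t: 25.4
eef_pos: [557.4, 217.9, 176.2]
tcp_rot: [3.141, 0.0, 0.702]
ft_force: [0.6, 1.3, -1.9]
opening: 0.164
grip_force: 30.0
```

move_arm([
  [[0,0,-0.2],[0,0,0],0],
  [[0,0,-0.1],[0,0,0],0],
  [[0,0,-0.1],[0,0,0],0],
  [[0,0,0],[0,0,0],0],
])

```text
t: 25.8
eef_pos: [557.4, 217.9, 172.4]
tcp_rot: [3.141, 0.0, 0.703]
ft_force: [1.0, 2.0, -1.7]
opening: 0.165
grip_force: 30.0
```

Small side forces confirm that both knuckles are on their pins. The last 2 mm.

move_arm([
  [[0,0,-0.1],[0,0,0],0],
  [[0,0,-0.1],[0,0,0],0],
  [[0,0,-0.1],[0,0,0],0],
  [[0,0,0],[0,0,0],0],
])

```text
t: 26.2
eef_pos: [557.4, 217.8, 169.4]
tcp_rot: [3.141, 0.0, 0.702]
ft_force: [0.4, 1.3, -2.4]
opening: 0.162
grip_force: 30.0
```

move_arm([
  [[0,0,-0.1],[0,0,0],0],
  [[0,0,0],[0,0,0],0],
  [[0,0,0],[0,0,0],0],
])

```text
t: 26.5
eef_pos: [557.4, 217.8, 168.5]
tcp_rot: [3.141, 0.0, 0.703]
ft_force: [-0.7, 1.2, -1.2]
opening: 0.164
grip_force: 30.0
```

move_arm([
  [[0,0,-0.1],[0,0,0],0],
  [[0,0,0],[0,0,0],0],
  [[0,0,0],[0,0,0],0],
])

```text
t: 26.8
eef_pos: [557.3, 217.6, 167.9]
tcp_rot: [3.141, 0.0, 0.702]
ft_force: [-2.9, -1.3, 5.5]
opening: 0.161
grip_force: 30.0
```

Seated: Fz has reversed to +5.5 N. Releasing and rising.

move_arm([
  [[0,0,0],[0,0,0],0.5],
  [[0,0,0],[0,0,0],0.5],
  [[0,0,0],[0,0,0],0.5],
  [[0,0,0],[0,0,0],0.5],
  [[0,0,0],[0,0,0],0.5],
  [[0,0,3],[0,0,0],0.5],
  [[0,0,4],[0,0,0],0.5],
  [[0,0,3],[0,0,0],0.3],
  [[0,0,0],[0,0,0],0],
  [[0,0,0],[0,0,0],0],
])

```text
t: 27.8
eef_pos: [557.4, 217.8, 267.6]
tcp_rot: [3.141, -0.0, 0.702]
ft_force: [0.1, 0.2, -0.1]
opening: 0.306
grip_force: 0.0
```

```bash
python3 - <<'E'
from h import *
st=state();print(st["eef_pos"],st["tcp_rot"],st["joints"])
s=read_camera("side");cv2.imwrite("pics/s6.png",s)
h=cv2.cvtColor(s,cv2.COLOR_BGR2HSV);m=cv2.inRange(h,(105,100,30),(125,255,255));m[:,270:]=0;m[:100]=0
c=max(cv2.findContours(m,0,2)[0],key=cv2.contourArea);print(cv2.approxPolyDP(cv2.convexHull(c),2,True).reshape(-1,2).tolist())
# predicted top corners/hung door, yaw 130.2
H=np.array([642.3,289]);y=np.radians(130.2);oy=np.array([-np.sin(y),np.cos(y)]);ox=np.array([np.cos(y),np.sin(y)])
for a in(13,209):
  for b in(-8,8):
    for z in (20,198): print(a,b,z,proj("side",np.r_[H+a*oy+b*ox,z]))
E
```

```text
[557.35243074 217.78956002 267.55033069] [ 3.14063383e+00 -4.99699552e-04  7.02475862e-01] [ 2.62483921e-01  3.88107487e-01  1.52629902e+00 -6.95522940e-04
  1.22632572e+00  1.13103922e+00]
[[235, 129], [237, 177], [214, 212], [211, 208], [207, 161], [229, 132]]
13 -8 20 [238.2 177.6]
13 -8 198 [236.6 128.6]
13 8 20 [233.6 176.8]
13 8 198 [231.7 127.9]
209 -8 20 [214.9 213.3]
209 -8 198 [210.7 160.5]
209 8 20 [209.9 212.2]
209 8 198 [205.2 159.6]
```

move_arm([
  [[0,-2,0],[0,0,8.3],0],
  [[-0.2,-3,0],[0,0,8.3],0],
  [[-0.5,-3,0],[0,0,8.3],0],
  [[0,0,-2],[0,0,8.3],0],
  [[0,0,-3],[0,0,8.3],0],
  [[0,0,-3],[0,0,8.3],0],
  [[0,0,-2.7],[0,0,0],0],
  [[0,0,0],[0,0,0],0],
  [[0,0,0],[0,0,0],0],
])

```text
t: 28.75
eef_pos: [550.3, 137.8, 160.2]
tcp_rot: [-3.14, 0.0, 1.571]
ft_force: [0.1, 0.3, 1.5]
opening: 0.003
grip_force: 0.0
```

move_arm([
  [[-0.7,1,0],[0,0,0],0],
  [[-0.7,1,0],[0,0,0],0],
  [[-0.7,0.9,0],[0,0,0],0],
  [[-1,1.1,0],[0,0,0],0],
  [[-0.9,1.1,0],[0,0,0],0],
  [[-0.8,1.2,0],[0,0,0],0],
  [[-0.7,1.2,0],[0,0,0],0],
  [[-0.6,1.3,0],[0,0,0],0],
  [[-0.5,1.4,0],[0,0,0],0],
  [[0,0,0],[0,0,0],0],
])

```text
t: 29.75
eef_pos: [483.8, 241.5, 160.5]
tcp_rot: [3.141, -0.0, 1.573]
ft_force: [0.4, -0.2, 0.0]
opening: 0.002
grip_force: 0.0
```

move_arm([
  [[-0.2,0.7,0],[0,0,0],0],
  [[-0.1,0.7,0],[0,0,0],0],
  [[-0.1,0.5,0],[0,0,0],0],
  [[0,0.3,0],[0,0,0],0],
  [[0,0,0],[0,0,0],0],
])

```text
t: 30.25
eef_pos: [480.5, 262.0, 160.5]
tcp_rot: [3.141, 0.0, 1.572]
ft_force: [-0.1, 1.1, 1.2]
opening: 0.003
grip_force: 0.0
```

Now in 2 mm steps until the door meets the gasket.

move_arm([
  [[0,0.2,0],[0,0,0],0],
  [[0,0.2,0],[0,0,0],0],
  [[0,0.1,0],[0,0,0],0],
  [[0,0,0],[0,0,0],0],
])

```text
t: 30.65
eef_pos: [480.5, 266.9, 160.5]
tcp_rot: [3.141, 0.0, 1.572]
ft_force: [1.0, -1.0, -0.2]
opening: 0.007
grip_force: 0.1
```

move_arm([
  [[0,0.1,0],[0,0,0],0],
  [[0,0.1,0],[0,0,0],0],
  [[0,0,0],[0,0,0],0],
])

```text
t: 30.95
eef_pos: [480.4, 268.9, 160.5]
tcp_rot: [3.141, 0.0, 1.572]
ft_force: [-0.6, -0.3, -0.1]
opening: 0.008
grip_force: 0.1
```

move_arm([
  [[0,0.1,0],[0,0,0],0],
  [[0,0.1,0],[0,0,0],0],
  [[0,0,0],[0,0,0],0],
])

```text
t: 31.25
eef_pos: [480.4, 270.9, 160.5]
tcp_rot: [3.141, 0.0, 1.572]
ft_force: [0.5, -0.7, -0.6]
opening: 0.005
grip_force: 0.1
```

move_arm([
  [[0,0.1,0],[0,0,0],0],
  [[0,0.1,0],[0,0,0],0],
  [[0,0,0],[0,0,0],0],
])

```text
t: 31.55
eef_pos: [480.4, 272.9, 160.5]
tcp_rot: [3.141, 0.0, 1.572]
ft_force: [-0.4, -1.0, 0.1]
opening: 0.007
grip_force: 0.1
```

move_arm([
  [[0,0.1,0],[0,0,0],0],
  [[0,0.1,0],[0,0,0],0],
  [[0,0,0],[0,0,0],0],
])

```text
t: 31.85
eef_pos: [480.4, 273.6, 160.5]
tcp_rot: [3.141, 0.003, 1.572]
ft_force: [0.3, -8.9, 3.8]
opening: 0.006
grip_force: 4.7
```

```bash
python3 - <<'E'
from h import *
s=read_camera("side");h=cv2.cvtColor(s,cv2.COLOR_BGR2HSV);m=cv2.inRange(h,(105,100,30),(125,255,255));m[:,270:]=0;m[:100]=0
c=max(cv2.findContours(m,0,2)[0],key=cv2.contourArea);print(cv2.approxPolyDP(cv2.convexHull(c),1.5,True).reshape(-1,2).tolist())
H=np.array([642.3,289])
for th in(0,2,4):
  y=np.radians(90.2+th);oy=np.array([-np.sin(y),np.cos(y)]);ox=np.array([np.cos(y),np.sin(y)])
  print(th,[proj("side",np.r_[H+a*oy+b*ox,z]).tolist() for a,b,z in((209,-8,20),(209,-8,198),(13,-8,20))])
E
```

```text
[[231, 127], [235, 175], [181, 194], [172, 144]]
0 [[179.9, 196.1], [172.6, 145.3], [235.0, 177.4]]
2 [[180.9, 197.3], [173.8, 146.3], [235.2, 177.5]]
4 [[182.0, 198.4], [174.9, 147.3], [235.3, 177.5]]
```

The door has met its stop (-9 N) and the image agrees with it being shut. Backing away.

move_arm([
  [[0,0.05,0],[0,0,0],0],
  [[0,0,0],[0,0,0],0],
  [[0,-0.5,0],[0,0,0],0],
  [[0,-2,0],[0,0,0],0],
  [[0,-4,0],[0,0,0],0],
  [[0,-3,3],[0,0,0],0],
  [[0,0,4],[0,0,0],0],
  [[0,0,0],[0,0,0],0],
  [[0,0,0],[0,0,0],0],
  [[0,0,0],[0,0,0],0],
])

```text
t: 32.9
eef_pos: [480.0, 180.4, 229.6]
tcp_rot: [-3.141, 0.0, 1.572]
ft_force: [0.1, 0.0, -1.1]
opening: 0.005
grip_force: 0.0
```

```bash
python3 - <<'E'
from h import *
s=read_camera("side");s0=cv2.imread("pics/side0.png")
h=cv2.cvtColor(s,cv2.COLOR_BGR2HSV);m=cv2.inRange(h,(105,100,30),(125,255,255));m[:,270:]=0;m[:100]=0
c=max(cv2.findContours(m,0,2)[0],key=cv2.contourArea);print(cv2.approxPolyDP(cv2.convexHull(c),1.5,True).reshape(-1,2).tolist())
for n,(x0,y0,x1,y1) in dict(brush=(275,160,315,235),san=(312,195,348,260),phone=(228,235,292,282),rack=(365,248,432,315)).items():
    print(n,cv2.absdiff(s,s0)[y0:y1,x0:x1].mean().round(1))
print(state()["eef_pos"],state()["ft_force"])
E
```

```text
[[230, 127], [232, 129], [235, 175], [182, 195], [180, 193], [173, 145]]
brush 5.3
san 4.0
phone 4.7
rack 7.8
[479.90223499 180.47622357 229.39586075] [-0.24109041 -0.44715642 -0.28386224]
```

The door's corner may have moved back about 1 px. I'll push again, back off slowly, and compare pictures from before and after.

move_arm([
  [[0,0,-4],[0,0,0],0],
  [[0,3,-3],[0,0,0],0],
  [[0,3,0],[0,0,0],0],
  [[0,2,0],[0,0,0],0],
  [[0,0.5,0],[0,0,0],0],
  [[0,0.3,0],[0,0,0],0],
  [[0,0.3,0],[0,0,0],0],
  [[0,0.2,0],[0,0,0],0],
  [[0,0.1,0],[0,0,0],0],
  [[0,0,0],[0,0,0],0],
])

```text
t: 33.95
eef_pos: [480.5, 273.5, 160.6]
tcp_rot: [3.141, 0.001, 1.571]
ft_force: [0.8, -5.0, -0.3]
opening: 0.004
grip_force: 2.1
```

```bash
python3 - <<'E'
from h import *
s=read_camera("side");cv2.imwrite("pics/push.png",s);print(state()["eef_pos"],state()["ft_force"])
E
```

```text
[480.50485022 273.54722652 160.54919093] [ 0.15343074 -4.48334344 -0.41152711]
```

move_arm([
  [[0,-0.1,0],[0,0,0],0],
  [[0,-0.1,0],[0,0,0],0],
  [[0,-0.1,0],[0,0,0],0],
  [[0,-0.2,0],[0,0,0],0],
  [[0,-0.5,0],[0,0,0],0],
  [[0,-2,0],[0,0,0],0],
  [[0,-4,0],[0,0,0],0],
  [[0,-3,4],[0,0,0],0],
  [[0,0,3],[0,0,0],0],
  [[0,0,0],[0,0,0],0],
])

```text
t: 35.0
eef_pos: [482.0, 173.6, 234.2]
tcp_rot: [3.135, -0.001, 1.57]
ft_force: [-0.1, 0.8, -0.0]
opening: 0.005
grip_force: 0.0
```

```bash
python3 - <<'E'
from h import *
s=read_camera("side");cv2.imwrite("pics/aft.png",s);p=cv2.imread("pics/push.png")
bl=lambda i:i[...,0].astype(int)-i[...,2]
for r in(152,160,168,176,184): print(r,bl(p)[r,170:184].tolist(),bl(s)[r,170:184].tolist())
print(state()["eef_pos"])
E
```

```text
152 [-8, -7, 10, 39, 39, 36, 41, 36, 39, 41, 38, 39, 40, 37] [-7, -10, 7, 32, 42, 43, 41, 41, 41, 45, 43, 40, 40, 39]
160 [-8, -7, -8, 7, 28, 38, 38, 39, 39, 25, 9, 19, 34, 39] [-9, -9, -8, 3, 24, 44, 43, 40, 43, 43, 23, 21, 34, 43]
168 [-8, -8, -7, -8, -6, 17, 38, 37, 39, 36, 38, 38, 38, 20] [-9, -8, -8, -8, -8, 14, 39, 41, 43, 42, 41, 40, 42, 35]
176 [-8, -8, -8, -9, -8, -8, 9, 31, 39, 39, 40, 40, 38, 39] [-8, -8, -8, -8, -10, -9, 9, 34, 43, 39, 42, 39, 41, 39]
184 [-8, -8, -8, -7, -7, -8, -7, 4, 26, 39, 39, 39, 37, 36] [-8, -8, -8, -8, -9, -7, -7, -8, 22, 43, 40, 41, 44, 43]
[481.10620535 173.90297303 232.07190522]
```

The free edge shifted about 0.1 px (under 1 mm) after backing off, so the door stays shut.

```bash
python3 -c "
from cell import env
print(env.job_done())"
```

```text
the job is handed in; nothing more can be done
None
```

I finished every step and handed the job in at about 35 s; I haven't seen a verdict: the cup got two strokes, the brush is back in its holder, the carrier is home, and the door is hung and shut.

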